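# Find the full pigment jar by its heft

## Robot

A 6-joint arm with a two-finger parallel gripper is mounted at the origin on a cart in front of the work surface, level with it; the furniture and walls round the work are solid. World frame = base frame: x ahead of the robot, y to its left, z up, the work surface at z = 0. Lengths are in m, angles in rad, forces in N, time in s.
With the tool pointing down it reaches from about 0.225 to 0.875 m from the base axis. Payload 3.4 kg.
Tool frame: the origin (TCP) lies between the finger pads; the fingertips stand 8 mm ahead of it and the grasp point (between the pads) lies 11 mm behind it; z points along the fingers, y is the line along which they close (so a half turn about z gives the same grasp; the last joint's range is limited). The gripper opens to 85 mm and grips with 20 to 120 N. Pads are 22 mm wide; open, the fingers measure 114 mm over their backs; the gripper's body (76 mm by 85 mm) begins 54 mm behind the grasp point. The pads swing forward as they close: fully open they stand 13 mm farther back than shut.
Start: joints at [-1.324, 0.276, 1.505, -0, 1.361, -0.121], TCP at [0.207, -0.537, 0.239] pointing down, gripper open.
Joint ranges: [-2.89, 2.89], [-0.75, 2.08], [0.22, 2.7], [-1.18, 4.32], [0.11, 2.71], [-2.7, 2.7]. Speed limits (rad/s): [2.57, 2.57, 3.14, 3.14, 3.14, 3.14].

## Interface

Orientations are given as a unit quaternion [w, x, y, z].
In Python, from rig import manip gives the robot as it stands.
- The arm moves only by the tool move_arm, never from a script. Its argument "deltas" is a list that holds one entry, the list of rows, each a list of 5 numbers: the shift along the tool's x, y, z normalised to -1 to 1, where 1 is 80 cm, then the turn about the tool's z normalised to -1 to 1, where 1 is 120 degrees, then the closure, from -1 (fully open) to 1 (shut). In form: [[[tx, ty, tz, twist, grip], ...]]. A call has 1 to 12 rows; each row is the pose to reach, as a shift and turn from the pose commanded when the call began, along the tool's axes at that moment; what a row does not reach only later rows make up. A row lasts 1/10 s, in which the tool goes at most 50 mm and 8.59 degrees, less where a joint would pass 70% of its speed; a pose out of reach is approached as far as the arm can. A call with a number of a shift or a turn outside -1 to 1 is refused whole. A call with a gripper value outside its range is refused whole. The fingers move at their own pace and stop on an object; "squeeze" is the grip in N (left out, the last holds). Time passes only in rows, so rows that repeat a pose let the fingers close. It gives the time, the measured TCP pose, the force, the opening and the grip force at its end, in the units of the state.
- manip.get_state(): the state, without advancing time (a new reading comes with each control period).
- manip.get_image(name): name is "side" or "top" or "wrist"; returns the picture (400x640x3 uint8, red, green, blue); there is no depth.
- manip.camera_params(name): a dict with "fx", "fy", "cx", "cy" (pixels), "R" (3x3) and "t" (3): a world point X has camera coordinates R X + t; the wrist camera has in their place "tool_from_camera" (4x4, takes a point from camera to tool coordinates, whose origin is the TCP and whose axes are the flange's). Camera axes: x right, y down, z forward; pixel columns grow to the right and rows downward; lengths in m; the calibration is good to about 2 mm. A picture is of the moment at which its call begins: read the wrist's pose just before it. camera_params takes no time and is no camera call.
- manip.sign_off(): hands the job in; it is judged then, once.
The state is a dict: "clock": time; "qpos": joint angles; "qd": joint speeds; "effort": joint torques, N m; "position": TCP position; "ee_rot": TCP orientation; "contact_force": force on the tool from outside, world axes, zero at the start; "moment": the same for the moment, N m; "width": finger opening in m; "gripper_force": force on a finger pad.
Only numpy, scipy, OpenCV 4.12 (cv2) and the standard library are available. Lean on these libraries where they do the work, as an engineer would, in place of code of your own. Each camera call takes 0.05 s, during which the arm holds its last target. There are 200 camera calls.

## Task

The three closed pigment jars in the low rack look alike, but one is clearly heavier than the others: find it by feel. Working from left to right, one jar at a time, pick each jar up a couple of centimetres or more clear of the rack, heft it for about a second, and set it gently back upright in a recess of the rack (the last one only if it is not the heaviest); then finish while holding the heaviest jar still and upright in the gripper, at least 10 cm clear of the table, with the other two standing in the rack and the things round about left alone.

Things in the scene. Friction and masses are not known exactly. Their poses are not given: they have to be found in the camera images.
- jar_a_centre (a point): one of three identical closed black pigment jars with grey screw lids: round, 42 mm across (lid 44), 68 mm high. Point: its centre, 34 mm above its underside; z up along its axis. The letter tells neither place nor weight
- jar_b_centre (a point): one of three identical closed black pigment jars with grey screw lids: round, 42 mm across (lid 44), 68 mm high. Point: its centre, 34 mm above its underside; z up along its axis. The letter tells neither place nor weight
- jar_c_centre (a point): one of three identical closed black pigment jars with grey screw lids: round, 42 mm across (lid 44), 68 mm high. Point: its centre, 34 mm above its underside; z up along its axis. The letter tells neither place nor weight
- rack: low light-wood board fixed to the table, 80 x 300 x 12 mm (x, y, z), with three round recesses in a row, in which the jars stand. Origin at the centre of its underside on the table; y runs along the row toward its left end as the robot sees it, x away from the robot
- recess_left (a point): centre of the floor of the rack's left recess as seen from the robot (left = +y end of the row): 50 mm across, 6 mm deep, its floor 6 mm above the table; recesses are 100 mm apart. A standing jar's centre is 34 mm above this point
- recess_middle (a point): centre of the floor of the rack's middle recess as seen from the robot (left = +y end of the row): 50 mm across, 6 mm deep, its floor 6 mm above the table; recesses are 100 mm apart. A standing jar's centre is 34 mm above this point
- recess_right (a point): centre of the floor of the rack's right recess as seen from the robot (left = +y end of the row): 50 mm across, 6 mm deep, its floor 6 mm above the table; recesses are 100 mm apart. A standing jar's centre is 34 mm above this point
- muller_centre (a point): bystander, not to be disturbed: glass muller with a turned brown handle on a pale glass foot, 60 mm across, 104 mm high; point half-way up
- dropper_centre (a point): bystander, not to be disturbed: small amber bottle with black dropper bulb, 34 mm across, 102 mm high; point half-way up
- tape_roll_centre (a point): bystander, not to be disturbed: roll of tape lying flat, 104 mm across, 25 mm high; point at its centre
- jar_a: the same jar as jar_a_centre; origin at the centre of its underside, z up. Jars weigh 0.08 to 0.45 kg; the heaviest outweighs each other one by at least 0.1 kg (1 N). Closed contents may shift by a few mm inside
- jar_b: the same jar as jar_b_centre; origin at the centre of its underside, z up. Jars weigh 0.08 to 0.45 kg; the heaviest outweighs each other one by at least 0.1 kg (1 N). Closed contents may shift by a few mm inside
- jar_c: the same jar as jar_c_centre; origin at the centre of its underside, z up. Jars weigh 0.08 to 0.45 kg; the heaviest outweighs each other one by at least 0.1 kg (1 N). Closed contents may shift by a few mm inside
- muller: the same object as muller_centre; origin at the centre of its underside
- dropper: the same object as dropper_centre; origin at the centre of its underside
- tape_roll: the same object as tape_roll_centre; origin at the centre of its underside
Mind the look-alikes: they are no part of the job. Of the things like the muller, leave any that is red; of the rest the larger one is meant. What is shaped like the jar_a but purple is not meant.

How it is judged:
On the way, in this order (a step that is already met when the one before it is completed fails the run):
1. the jar that stood in the left recess is lifted clear of the rack in the fingers, the other two seated in the other recesses (((height (world z) of jar_a_centre above 0.055 m and contact force between jar_a and the fingers above 0.5 N and contact force between jar_a and rack below 0.05 N and (height (world z) of jar_b_centre between 0.0375 and 0.0435 m and angle between jar_b's own z axis and vertical below 0.12 rad) and horizontal distance between each of jar_b_centre, jar_c_centre and recess_left above 0.03 m and (height (world z) of jar_c_centre between 0.0375 and 0.0435 m and angle between jar_c's own z axis and vertical below 0.12 rad)) or (height (world z) of jar_b_centre above 0.055 m and contact force between jar_b and the fingers above 0.5 N and contact force between jar_b and rack below 0.05 N and (height (world z) of jar_a_centre between 0.0375 and 0.0435 m and angle between jar_a's own z axis and vertical below 0.12 rad) and horizontal distance between each of jar_a_centre, jar_c_centre and recess_left above 0.03 m and (height (world z) of jar_c_centre between 0.0375 and 0.0435 m and angle between jar_c's own z axis and vertical below 0.12 rad)) or (height (world z) of jar_c_centre above 0.055 m and contact force between jar_c and the fingers above 0.5 N and contact force between jar_c and rack below 0.05 N and (height (world z) of jar_a_centre between 0.0375 and 0.0435 m and angle between jar_a's own z axis and vertical below 0.12 rad) and horizontal distance between each of jar_a_centre, jar_b_centre and recess_left above 0.03 m and (height (world z) of jar_b_centre between 0.0375 and 0.0435 m and angle between jar_b's own z axis and vertical below 0.12 rad)))), for 0.4 s.
2. the jar that stood in the middle recess is lifted clear of the rack in the fingers, the other two seated in the other recesses (((height (world z) of jar_a_centre above 0.055 m and contact force between jar_a and the fingers above 0.5 N and contact force between jar_a and rack below 0.05 N and (height (world z) of jar_b_centre between 0.0375 and 0.0435 m and angle between jar_b's own z axis and vertical below 0.12 rad) and horizontal distance between each of jar_b_centre, jar_c_centre and recess_middle above 0.03 m and (height (world z) of jar_c_centre between 0.0375 and 0.0435 m and angle between jar_c's own z axis and vertical below 0.12 rad)) or (height (world z) of jar_b_centre above 0.055 m and contact force between jar_b and the fingers above 0.5 N and contact force between jar_b and rack below 0.05 N and (height (world z) of jar_a_centre between 0.0375 and 0.0435 m and angle between jar_a's own z axis and vertical below 0.12 rad) and horizontal distance between each of jar_a_centre, jar_c_centre and recess_middle above 0.03 m and (height (world z) of jar_c_centre between 0.0375 and 0.0435 m and angle between jar_c's own z axis and vertical below 0.12 rad)) or (height (world z) of jar_c_centre above 0.055 m and contact force between jar_c and the fingers above 0.5 N and contact force between jar_c and rack below 0.05 N and (height (world z) of jar_a_centre between 0.0375 and 0.0435 m and angle between jar_a's own z axis and vertical below 0.12 rad) and horizontal distance between each of jar_a_centre, jar_b_centre and recess_middle above 0.03 m and (height (world z) of jar_b_centre between 0.0375 and 0.0435 m and angle between jar_b's own z axis and vertical below 0.12 rad)))), for 0.4 s.
3. the jar that stood in the right recess is lifted clear of the rack in the fingers, the other two seated in the other recesses (((height (world z) of jar_a_centre above 0.055 m and contact force between jar_a and the fingers above 0.5 N and contact force between jar_a and rack below 0.05 N and (height (world z) of jar_b_centre between 0.0375 and 0.0435 m and angle between jar_b's own z axis and vertical below 0.12 rad) and horizontal distance between each of jar_b_centre, jar_c_centre and recess_right above 0.03 m and (height (world z) of jar_c_centre between 0.0375 and 0.0435 m and angle between jar_c's own z axis and vertical below 0.12 rad)) or (height (world z) of jar_b_centre above 0.055 m and contact force between jar_b and the fingers above 0.5 N and contact force between jar_b and rack below 0.05 N and (height (world z) of jar_a_centre between 0.0375 and 0.0435 m and angle between jar_a's own z axis and vertical below 0.12 rad) and horizontal distance between each of jar_a_centre, jar_c_centre and recess_right above 0.03 m and (height (world z) of jar_c_centre between 0.0375 and 0.0435 m and angle between jar_c's own z axis and vertical below 0.12 rad)) or (height (world z) of jar_c_centre above 0.055 m and contact force between jar_c and the fingers above 0.5 N and contact force between jar_c and rack below 0.05 N and (height (world z) of jar_a_centre between 0.0375 and 0.0435 m and angle between jar_a's own z axis and vertical below 0.12 rad) and horizontal distance between each of jar_a_centre, jar_b_centre and recess_right above 0.03 m and (height (world z) of jar_b_centre between 0.0375 and 0.0435 m and angle between jar_b's own z axis and vertical below 0.12 rad)))), for 0.4 s.
At the end, for the whole second after the job is handed in: The heaviest jar is held still in the fingers, upright within 0.3 rad, underside at least 95 mm above the table, touching nothing else; the other two stand at rest, upright and let go, on the floor of recesses of the rack (centres 37.5 to 43.5 mm above the table) (((height (world z) of jar_a_centre above 0.129 m and contact force between jar_a_floor and anything else above 2 N and contact force between jar_a and the fingers above 1 N and angle between jar_a's own z axis and vertical below 0.3 rad and linear speed of each of jar_a, jar_b, jar_c below 0.05 m/s and contact force between jar_a and rack below 0.05 N and contact force between jar_a and muller below 0.05 N and contact force between jar_a and dropper below 0.05 N and contact force between jar_a and tape_roll below 0.05 N and contact force between jar_a and jar_b below 0.05 N and contact force between jar_a and jar_c below 0.05 N and (height (world z) of jar_b_centre between 0.0375 and 0.0435 m and angle between jar_b's own z axis and vertical below 0.12 rad) and contact force between each of jar_b, jar_c and the fingers below 0.3 N and (height (world z) of jar_c_centre between 0.0375 and 0.0435 m and angle between jar_c's own z axis and vertical below 0.12 rad)) or (height (world z) of jar_b_centre above 0.129 m and contact force between jar_b_floor and anything else above 2 N and contact force between jar_b and the fingers above 1 N and angle between jar_b's own z axis and vertical below 0.3 rad and linear speed of each of jar_b, jar_a, jar_c below 0.05 m/s and contact force between jar_b and rack below 0.05 N and contact force between jar_b and muller below 0.05 N and contact force between jar_b and dropper below 0.05 N and contact force between jar_b and tape_roll below 0.05 N and contact force between jar_b and jar_a below 0.05 N and contact force between jar_b and jar_c below 0.05 N and (height (world z) of jar_a_centre between 0.0375 and 0.0435 m and angle between jar_a's own z axis and vertical below 0.12 rad) and contact force between each of jar_a, jar_c and the fingers below 0.3 N and (height (world z) of jar_c_centre between 0.0375 and 0.0435 m and angle between jar_c's own z axis and vertical below 0.12 rad)) or (height (world z) of jar_c_centre above 0.129 m and contact force between jar_c_floor and anything else above 2 N and contact force between jar_c and the fingers above 1 N and angle between jar_c's own z axis and vertical below 0.3 rad and linear speed of each of jar_c, jar_a, jar_b below 0.05 m/s and contact force between jar_c and rack below 0.05 N and contact force between jar_c and muller below 0.05 N and contact force between jar_c and dropper below 0.05 N and contact force between jar_c and tape_roll below 0.05 N and contact force between jar_c and jar_a below 0.05 N and contact force between jar_c and jar_b below 0.05 N and (height (world z) of jar_a_centre between 0.0375 and 0.0435 m and angle between jar_a's own z axis and vertical below 0.12 rad) and contact force between each of jar_a, jar_b and the fingers below 0.3 N and (height (world z) of jar_b_centre between 0.0375 and 0.0435 m and angle between jar_b's own z axis and vertical below 0.12 rad)))); the arm keeps its last pose, push and grip.
It fails at once if a jar is tipped over (beyond 0.6 rad) (angle between any of jar_a, jar_b, jar_c's own z axis and vertical above 0.6 rad).
It fails at once if a jar is dropped (falls faster than 0.6 m/s out of the fingers) ((linear speed of jar_a above 0.6 m/s and contact force between jar_a and the fingers below 0.1 N) or (linear speed of jar_b above 0.6 m/s and contact force between jar_b and the fingers below 0.1 N) or (linear speed of jar_c above 0.6 m/s and contact force between jar_c and the fingers below 0.1 N)).
It fails at once if the muller, dropper bottle or tape roll is moved by more than 20 mm (distance of any of muller_centre, dropper_centre, tape_roll_centre from where it was at the start of the episode above 0.02 m).
It also fails if it takes over 67 s, if anything falls off the work surface, if the arm or the gripper's body presses on something with over 40 N, if the wrist force passes 120 N, or if a joint passes its speed limit or range.

## Working session

There is one attempt and no reset: what is moved stays moved. The work goes in short steps, Python scripts to look and compute and a tool call to move; the robot and the scene stay as the last step left them, time stands still between calls to the robot, and variables do not carry over. Pictures are saved under pics/ and viewed, at most 10 in all, crops included, and the job is handed in when it is done.

Besides the shell and the picture viewer there is one more tool, called after ">>>" as name([rows], argument=value, ...), one row to a line, values as JSON. move_arm: Moves the arm, as the interface text tells. Scaled input: -1 to 1 covers 80 cm each way for a shift and 120 degrees each way for a turn. Its arguments: {"type":"object","properties":{"deltas":{"type":"array","items":{"type":"array","items":{"type":"array","items":{"type":"number","minimum":-1,"maximum":1}}}},"squeeze":{"type":"number"}},"required":["deltas"]}

```bash
mkdir -p pics; python3 - <<'E'
from rig import manip
import cv2,numpy as np
s=manip.get_state();print({k:np.round(v,3).tolist() for k,v in s.items()})
for n in("top","side"):
    cv2.imwrite(f"pics/{n}0.png",manip.get_image(n)[:,:,::-1])
    p=manip.camera_params(n);print(n,{k:np.round(v,3).tolist() for k,v in p.items()})
E
```

```text
{'clock': 0.0, 'qpos': [-1.324, 0.277, 1.506, 0.0, 1.361, -0.121], 'qd': [-0.001, -0.0, 0.002, -0.001, 0.001, 0.0], 'effort': [0.001, -41.677, -24.58, -0.0, 0.011, -0.0], 'position': [0.207, -0.536, 0.238], 'ee_rot': [-0.001, 0.983, 0.183, -0.0], 'contact_force': [-0.003, -0.351, 0.27], 'moment': [-0.035, -0.028, -0.05], 'gripper_force': 0.0, 'width': 0.085}
top {'fx': 376.782, 'fy': 376.782, 'cx': 324.439, 'cy': 199.753, 'R': [[0.016, -1.0, 0.002], [-0.993, -0.016, -0.118], [0.118, 0.0, -0.993]], 't': [-0.122, 0.609, 0.967]}
side {'fx': 393.358, 'fy': 393.358, 'cx': 316.764, 'cy': 200.289, 'R': [[0.951, -0.31, -0.001], [-0.163, -0.496, -0.853], [0.264, 0.811, -0.523]], 't': [-0.623, 0.098, 0.997]}
```

View pics/top0.png

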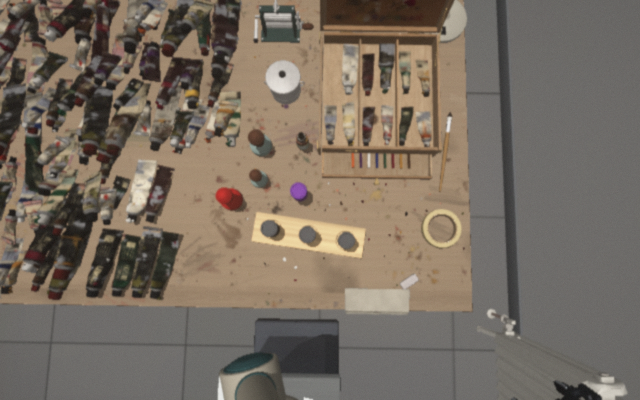

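View pics/side0.png

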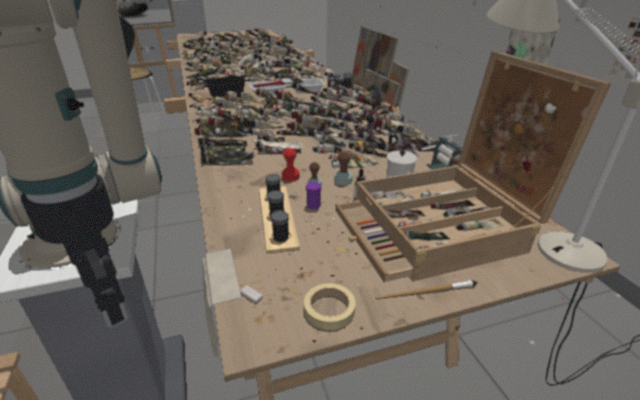

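```bash
cat >h.py <<'E'
from rig import manip
import cv2,numpy as np
from scipy.spatial.transform import Rotation as Ro
def ray(p,uv,z):
    d=p["R"].T@np.array([(uv[0]-p["cx"])/p["fx"],(uv[1]-p["cy"])/p["fy"],1]);c=-p["R"].T@p["t"]
    return c+d*(z-c[2])/d[2]
def tool():
    s=manip.get_state();w,x,y,z=s["ee_rot"];return np.array(s["position"]),Ro.from_quat([x,y,z,w]).as_matrix()
def todo(target,row):   # move to target TCP, tool y to be across the row
    P,R=tool();d=R.T@(np.array(target)-P)
    a=R.T@row;  # tool x along row (mod half turn)
    t=np.degrees(np.arctan2(a[1],a[0]));t=(t+90)%180-90
    print("shift m",d.round(4),"norm",(d/.8).round(4),"turn deg",t.round(2),"norm",(t/120).round(4))
E
python3 - <<'E'
from h import *
p={k:np.array(v) for k,v in manip.camera_params("top").items()}
im=manip.get_image("top");hsv=cv2.cvtColor(im,cv2.COLOR_RGB2HSV)
roi=im[205:265,240:375];print(roi[35,30],roi[27,50],roi[10,110],roi[24,30],hsv[240,288],hsv[255,245])
m=np.zeros(im.shape[:2],np.uint8);m[205:265,240:375]=(im[205:265,240:375,0]>190)*255
m=cv2.morphologyEx(m,cv2.MORPH_CLOSE,np.ones((3,3)))
c=max(cv2.findContours(m,0,2)[0],key=cv2.contourArea);r=cv2.minAreaRect(c);print(r)
b=np.array([ray(p,q,.012) for q in cv2.boxPoints(r)]);print(b.round(3),"centre",b.mean(0).round(4))
dk=np.zeros_like(m);dk[205:265,240:375]=(im[205:265,240:375].max(2)<115)*255
for k in cv2.findContours(dk,0,2)[0]:
    if cv2.contourArea(k)>80:
        (u,v),rad=cv2.minEnclosingCircle(k);print("dark",u,v,rad,cv2.contourArea(k),ray(p,(u,v),.055).round(3))
cv2.imwrite("pics/topcrop.png",cv2.resize(im[120:270,220:380,::-1],None,fx=4,fy=4,interpolation=2))
E
```

```text
[234 209 158] [232 207 156] [169 143 117] [107 105 102] [ 21  81 234] [ 16  78 164]
((308.11163330078125, 234.6396026611328), (111.83283996582031, 30.433990478515625), 8.841814994812012)
[[ 0.498  0.085  0.012]
 [ 0.58   0.076  0.012]
 [ 0.538 -0.225  0.012]
 [ 0.458 -0.212  0.012]] centre [ 0.5185 -0.0689  0.012 ]
dark 346.3333435058594 240.6666717529297 8.36004638671875 183.0 [ 0.503 -0.17   0.055]
dark 307.9632263183594 234.61764526367188 8.382542610168457 181.5 [ 0.517 -0.071  0.055]
dark 271.6739196777344 228.5869598388672 10.317594528198242 218.0 [0.531 0.024 0.055]
```

View pics/topcrop.png

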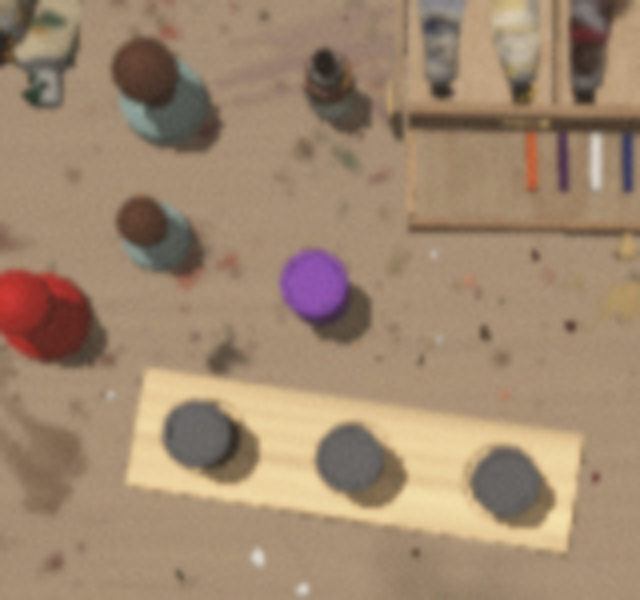

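```bash
python3 - <<'E'
from h import *
p={k:np.array(v) for k,v in manip.camera_params("top").items()}
for uv in((270,228.5),(307.5,234.5),(347,240.5)):print(ray(p,uv,.074).round(4))
row=np.array([.139,.990,0])
todo([.532,.030,.2],row);print(tool()[1].round(3));print(manip.camera_params("wrist"))
E
```

```text
[0.5306 0.0252 0.074 ]
[ 0.517  -0.0703  0.074 ]
[ 0.5035 -0.1706  0.074 ]
shift m [ 0.5071 -0.4113  0.0393] norm [ 0.6339 -0.5141  0.0491] turn deg -60.93 norm -0.5078
[[ 0.933  0.36  -0.   ]
 [ 0.36  -0.933  0.001]
 [ 0.    -0.001 -1.   ]]
{'fx': 292.2262276639274, 'fy': 292.2262276639274, 'cx': 324.6942527466464, 'cy': 200.53857492924553, 'tool_from_camera': array([[ 2.23355640e-04, -9.47110222e-01, -3.20908363e-01,
         8.20163248e-02],
       [ 9.99999907e-01,  3.30158336e-04, -2.78399464e-04,
        -8.97984634e-04],
       [ 3.69625549e-04, -3.20908271e-01,  9.47110207e-01,
        -1.34449015e-01],
       [ 0.00000000e+00,  0.00000000e+00,  0.00000000e+00,
         1.00000000e+00]])}
```

>>> move_arm([
  [[0.634,-0.514,0.049,-0.508,-1],[0.634,-0.514,0.049,-0.508,-1],[0.634,-0.514,0.049,-0.508,-1],[0.634,-0.514,0.049,-0.508,-1],[0.634,-0.514,0.049,-0.508,-1],[0.634,-0.514,0.049,-0.508,-1],[0.634,-0.514,0.049,-0.508,-1],[0.634,-0.514,0.049,-0.508,-1],[0.634,-0.514,0.049,-0.508,-1],[0.634,-0.514,0.049,-0.508,-1],[0.634,-0.514,0.049,-0.508,-1],[0.634,-0.514,0.049,-0.508,-1]],
], squeeze=30)

```text
clock: 1.35
position: [0.5058, -0.0153, 0.2032]
ee_rot: [0.0, 0.754, 0.656, -0.0]
contact_force: [1.4, -1.4, 0.4]
width: 0.0855
gripper_force: 0.0
```

```bash
python3 - <<'E'
from h import *
todo([.532,.028,.2],np.array([.139,.990,0]))
E
```

```text
shift m [0.0465 0.02   0.0032] norm [0.0582 0.025  0.0039] turn deg 0.04 norm 0.0004
```

>>> move_arm([
  [[0.04,0.02,0.004,0,-1],[0.04,0.02,0.004,0,-1],[0.04,0.02,0.004,0,-1],[0.04,0.02,0.004,0,-1]],
])

```text
clock: 1.75
position: [0.5248, 0.0114, 0.1999]
ee_rot: [-0.0, 0.755, 0.656, -0.001]
contact_force: [0.7, 0.5, -0.1]
width: 0.0848
gripper_force: 0.0
```

```bash
python3 - <<'E'
from h import *
todo([.532,.028,.2],np.array([.139,.990,0]))
P,R=tool();print(P)
im=manip.get_image("wrist");cv2.imwrite("pics/w1.png",im[:,:,::-1])
E
```

```text
shift m [ 0.0175  0.0048 -0.0001] norm [ 0.0218  0.006  -0.0001] turn deg -0.0 norm -0.0
[0.52479737 0.01137031 0.19993508]
```

View pics/w1.png

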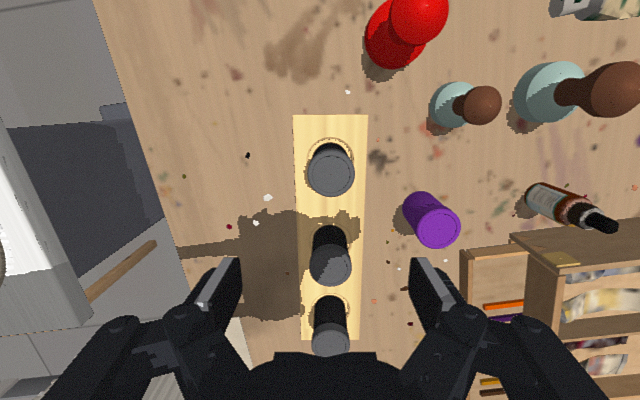

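```bash
cat >>h.py <<'E'
def wray(uv,z):
    p=manip.camera_params("wrist");T=np.array(p["tool_from_camera"]);P,R=tool()
    d=R@T[:3,:3]@np.array([(uv[0]-p["cx"])/p["fx"],(uv[1]-p["cy"])/p["fy"],1]);c=P+R@T[:3,3]
    return c+d*(z-c[2])/d[2]
E
python3 - <<'E'
from h import *
for uv in((331,172),(330,259),(330,337)):print(wray(uv,.074).round(4))
for uv in((294,115),(368,115),(302,340),(358,340)):print(wray(uv,.012).round(4))
E
```

```text
[0.5326 0.0325 0.074 ]
[ 0.5196 -0.0563  0.074 ]
[ 0.5064 -0.1541  0.074 ]
[0.5011 0.0847 0.012 ]
[0.5788 0.0738 0.012 ]
[ 0.4602 -0.2128  0.012 ]
[ 0.5372 -0.2235  0.012 ]
```

>>> move_arm([
  [[0.022,0.005,0,0,-1],[0.022,0.005,0.04,0,-1],[0.022,0.005,0.08,0,-1],[0.022,0.005,0.12,0,-1],[0.022,0.005,0.15,0,-1],[0.022,0.005,0.17,0,-1],[0.022,0.005,0.185,0,-1],[0.022,0.005,0.195,0,-1],[0.022,0.005,0.203,0,-1],[0.022,0.005,0.203,0,-1],[0.022,0.005,0.203,0,-1],[0.022,0.005,0.203,0,-1]],
])

```text
clock: 3.0
position: [0.5325, 0.029, 0.0384]
ee_rot: [0.001, 0.754, 0.656, 0.0]
contact_force: [-0.1, 0.2, 0.3]
width: 0.0852
gripper_force: 0.0
```

```bash
python3 - <<'E'
from h import *
todo([.532,.028,.036],np.array([.139,.990,0]))
im=manip.get_image("wrist");cv2.imwrite("pics/w2.png",im[:,:,::-1])
E
```

```text
shift m [-0.001  -0.0004  0.0024] norm [-0.0013 -0.0005  0.003 ] turn deg 0.03 norm 0.0003
```

View pics/w2.png

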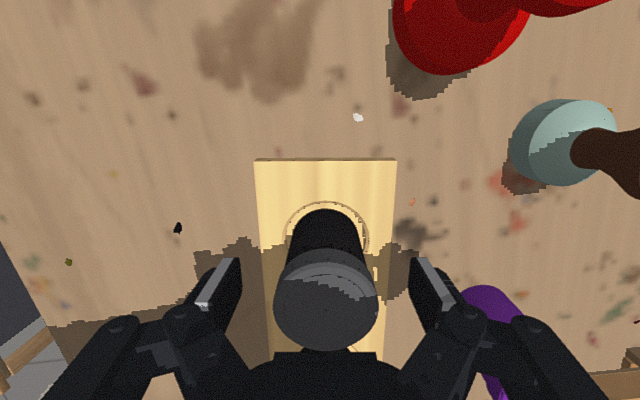

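>>> move_arm([
  [[0,0,0.003,0,0],[0,0,0.003,0,0],[0,0,0.003,0,0.3],[0,0,0.003,0,1],[0,0,0.003,0,1],[0,0,0.003,0,1],[0,0,0.003,0,1],[0,0,0.003,0,1],[0,0,0.003,0,1]],
], squeeze=40)

```text
clock: 3.95
position: [0.5322, 0.029, 0.0356]
ee_rot: [0.0, 0.755, 0.656, 0.0]
contact_force: [0.4, -0.8, 4.6]
width: 0.0408
gripper_force: 41.1
```

```bash
python3 - <<'E'
from h import *
todo([.532,.028,.036],np.array([.139,.990,0]));s=manip.get_state();print(s["width"],s["gripper_force"],s["contact_force"],s["position"],s["effort"])
E
```

```text
shift m [-0.001  -0.     -0.0004] norm [-0.0013 -0.     -0.0005] turn deg 0.03 norm 0.0002
0.040784477066169444 41.05505741899833 [ 0.42559969 -0.7925906   4.63722823] [0.53217958 0.02900408 0.03557928] [-2.10593012e-01 -3.98065817e+01 -1.60509914e+01 -8.38504639e-02
 -8.84029968e-02  1.88490457e-02]
```

>>> move_arm([
  [[0,0,-0.01,0,1],[0,0,-0.025,0,1],[0,0,-0.04,0,1],[0,0,-0.055,0,1],[0,0,-0.0625,0,1],[0,0,-0.0625,0,1],[0,0,-0.0625,0,1],[0,0,-0.0625,0,1],[0,0,-0.0625,0,1],[0,0,-0.0625,0,1]],
])

```text
clock: 4.95
position: [0.5317, 0.029, 0.0849]
ee_rot: [-0.0, 0.755, 0.656, -0.0]
contact_force: [0.3, -0.1, -1.5]
width: 0.041
gripper_force: 40.7
```

>>> move_arm([
  [[0,0,0,0,1],[0,0,0,0,1],[0,0,0,0,1]],
])

```text
clock: 5.25
position: [0.5319, 0.029, 0.0853]
ee_rot: [0.0, 0.755, 0.656, -0.0]
contact_force: [-0.5, -0.4, -1.2]
width: 0.0411
gripper_force: 40.7
```

>>> move_arm([
  [[0,0,0,0,1],[0,0,0,0,1],[0,0,0,0,1]],
])

```text
clock: 5.55
position: [0.5319, 0.029, 0.0853]
ee_rot: [0.0, 0.755, 0.656, -0.0]
contact_force: [1.0, -0.1, -1.5]
width: 0.0413
gripper_force: 40.7
```

>>> move_arm([
  [[0,0,0,0,1],[0,0,0,0,1],[0,0,0,0,1]],
])

```text
clock: 5.85
position: [0.5319, 0.029, 0.0853]
ee_rot: [0.0, 0.755, 0.656, -0.0]
contact_force: [0.1, -0.6, -0.9]
width: 0.0411
gripper_force: 40.7
```

```bash
python3 - <<'E'
from h import *
s=manip.get_state();print(s["width"],s["gripper_force"],s["contact_force"],s["moment"],s["position"],s["effort"],s["qpos"])
E
```

```text
0.04113255965199904 40.68656188203022 [ 0.13948751 -0.61335333 -0.94585197] [ 0.0250907   0.02129325 -0.01330572] [0.53192882 0.02897394 0.08533602] [-1.87122100e-04 -4.12223589e+01 -1.96890342e+01  8.02641061e-04
  4.94109045e-04  1.88902931e-05] [-7.61740516e-02  3.47171218e-01  1.82194889e+00 -1.02120165e-04
  9.72453785e-01  6.30006714e-02]
```

>>> move_arm([
  [[0,0,0.012,0,1],[0,0,0.024,0,1],[0,0,0.036,0,1],[0,0,0.046,0,1],[0,0,0.053,0,1],[0,0,0.058,0,1],[0,0,0.06,0,1],[0,0,0.061,0,1],[0,0,0.062,0,1],[0,0,0.062,0,1],[0,0,0.062,0,1]],
])

```text
clock: 6.95
position: [0.5321, 0.029, 0.036]
ee_rot: [0.0, 0.755, 0.656, 0.0]
contact_force: [-1.1, -0.4, -1.4]
width: 0.0411
gripper_force: 40.7
```

>>> move_arm([
  [[0,0,0,0,0.3],[0,0,0,0,0],[0,0,0,0,-0.4],[0,0,0,0,-0.8],[0,0,0,0,-0.8],[0,0,0,0,-0.8],[0,0,-0.02,0,-0.8],[0,0,-0.05,0,-0.8],[0,0,-0.09,0,-0.8],[0,0,-0.13,0,-0.8],[0,0,-0.13,0,-0.8],[0,0,-0.13,0,-0.8]],
])

```text
clock: 8.15
position: [0.5322, 0.029, 0.1403]
ee_rot: [0.001, 0.755, 0.656, 0.001]
contact_force: [0.1, 0.2, -0.2]
width: 0.0769
gripper_force: 0.0
```

>>> move_arm([
  [[-0.06,0,0,0,-0.8],[-0.123,0,0,0,-0.8],[-0.123,0,0,0,-0.8],[-0.123,0,0,0,-0.8],[-0.123,0,0,0,-0.8],[-0.123,0,0,0,-0.8]],
])

```text
clock: 8.75
position: [0.518, -0.0671, 0.1392]
ee_rot: [-0.001, 0.754, 0.657, -0.0]
contact_force: [0.6, 0.3, -0.3]
width: 0.0772
gripper_force: 0.0
```

```bash
python3 - <<'E'
from h import *
todo([.518,-.068,.036],np.array([.138,.990,0]))
cv2.imwrite("pics/w3.png",manip.get_image("wrist")[:,:,::-1])
print(manip.get_state()["contact_force"])
E
```

```text
shift m [-0.0009  0.0002  0.1032] norm [-0.0011  0.0003  0.1289] turn deg 0.05 norm 0.0004
[ 0.17978176 -0.46104268  0.03810591]
```

View pics/w3.png

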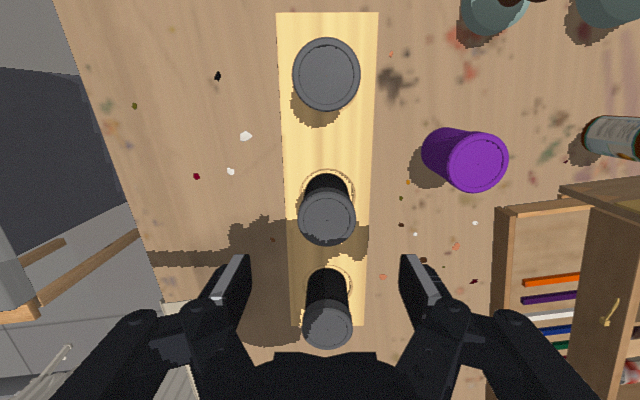

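>>> move_arm([
  [[0,0,0.03,0,-0.9],[0,0,0.06,0,-0.9],[0,0,0.09,0,-0.9],[0,0,0.11,0,-0.9],[0,0,0.122,0,-0.9],[0,0,0.129,0,-0.9],[0,0,0.129,0,-0.9],[0,0,0.129,0,-0.9],[0,0,0.129,0,-0.9]],
])

```text
clock: 9.7
position: [0.519, -0.0686, 0.0374]
ee_rot: [0.001, 0.754, 0.656, 0.001]
contact_force: [0.2, 0.1, 0.2]
width: 0.0813
gripper_force: 0.0
```

>>> move_arm([
  [[0,0,0,0,0],[0,0,0,0,0],[0,0,0,0,0.3],[0,0,0,0,1],[0,0,0,0,1],[0,0,0,0,1],[0,0,0,0,1],[0,0,0,0,1],[0,0,0,0,1]],
])

```text
clock: 10.6
position: [0.5186, -0.0686, 0.0371]
ee_rot: [0.0, 0.755, 0.656, 0.0]
contact_force: [-0.4, 0.3, 5.8]
width: 0.0416
gripper_force: 40.6
```

>>> move_arm([
  [[0,0,-0.01,0,1],[0,0,-0.025,0,1],[0,0,-0.04,0,1],[0,0,-0.055,0,1],[0,0,-0.0625,0,1],[0,0,-0.0625,0,1],[0,0,-0.0625,0,1],[0,0,-0.0625,0,1],[0,0,-0.0625,0,1],[0,0,-0.0625,0,1]],
])

```text
clock: 11.6
position: [0.518, -0.0684, 0.0861]
ee_rot: [-0.0, 0.755, 0.656, -0.0]
contact_force: [-0.1, 0.2, -1.7]
width: 0.0413
gripper_force: 40.9
```

>>> move_arm([
  [[0,0,0,0,1],[0,0,0,0,1],[0,0,0,0,1]],
])

```text
clock: 11.9
position: [0.5183, -0.0684, 0.0865]
ee_rot: [-0.0, 0.755, 0.656, -0.0]
contact_force: [-0.2, 0.5, -2.1]
width: 0.041
gripper_force: 40.9
```

>>> move_arm([
  [[0,0,0,0,1],[0,0,0,0,1],[0,0,0,0,1]],
])

```text
clock: 12.2
position: [0.5183, -0.0685, 0.0866]
ee_rot: [0.0, 0.755, 0.656, -0.0]
contact_force: [-1.0, -0.2, -2.5]
width: 0.0413
gripper_force: 40.9
```

>>> move_arm([
  [[0,0,0,0,1],[0,0,0,0,1],[0,0,0,0,1]],
])

```text
clock: 12.5
position: [0.5183, -0.0685, 0.0865]
ee_rot: [0.0, 0.755, 0.656, -0.0]
contact_force: [0.1, 0.1, -2.1]
width: 0.0418
gripper_force: 40.9
```

>>> move_arm([
  [[0,0,0.012,0,1],[0,0,0.024,0,1],[0,0,0.036,0,1],[0,0,0.046,0,1],[0,0,0.053,0,1],[0,0,0.058,0,1],[0,0,0.06,0,1],[0,0,0.061,0,1],[0,0,0.062,0,1],[0,0,0.062,0,1],[0,0,0.062,0,1]],
])

```text
clock: 13.6
position: [0.5185, -0.0685, 0.0372]
ee_rot: [0.0, 0.755, 0.656, 0.0]
contact_force: [0.9, -0.9, -0.5]
width: 0.0416
gripper_force: 41.0
```

>>> move_arm([
  [[0,0,0,0,0.3],[0,0,0,0,0],[0,0,0,0,-0.4],[0,0,0,0,-0.8],[0,0,0,0,-0.8],[0,0,0,0,-0.8],[0,0,-0.02,0,-0.8],[0,0,-0.05,0,-0.8],[0,0,-0.09,0,-0.8],[0,0,-0.13,0,-0.8],[0,0,-0.13,0,-0.8],[0,0,-0.13,0,-0.8]],
])

```text
clock: 14.8
position: [0.5186, -0.0685, 0.1416]
ee_rot: [0.001, 0.755, 0.656, 0.0]
contact_force: [-1.0, 0.9, -0.5]
width: 0.0768
gripper_force: 0.0
```

>>> move_arm([
  [[-0.06,0,0,0,-0.8],[-0.126,0,0,0,-0.8],[-0.126,0,0,0,-0.8],[-0.126,0,0,0,-0.8],[-0.126,0,0,0,-0.8],[-0.126,0,0,0,-0.8]],
])

```text
clock: 15.4
position: [0.504, -0.1668, 0.1403]
ee_rot: [-0.001, 0.754, 0.657, -0.0]
contact_force: [0.3, -0.1, 0.2]
width: 0.077
gripper_force: 0.0
```

```bash
python3 - <<'E'
from h import *
todo([.504,-.168,.037],np.array([.138,.990,0]))
cv2.imwrite("pics/w4.png",manip.get_image("wrist")[:,:,::-1])
print(manip.get_state()["contact_force"])
E
```

```text
shift m [-0.0013  0.0003  0.1033] norm [-0.0016  0.0004  0.1292] turn deg 0.05 norm 0.0004
[-0.05580659 -0.31751139 -0.07327363]
```

View pics/w4.png

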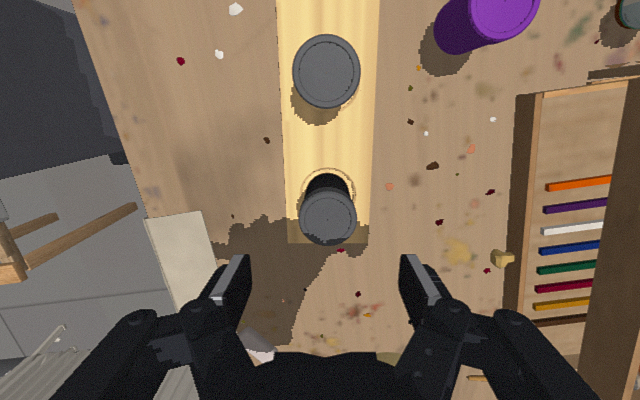

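>>> move_arm([
  [[0,0,0.03,0,-0.9],[0,0,0.06,0,-0.9],[0,0,0.09,0,-0.9],[0,0,0.11,0,-0.9],[0,0,0.122,0,-0.9],[0,0,0.129,0,-0.9],[0,0,0.129,0,-0.9],[0,0,0.129,0,-0.9],[0,0,0.129,0,-0.9]],
])

```text
clock: 16.35
position: [0.505, -0.1685, 0.0386]
ee_rot: [0.001, 0.754, 0.656, 0.0]
contact_force: [0.0, -0.2, -0.8]
width: 0.0809
gripper_force: 0.0
```

>>> move_arm([
  [[0,0,0,0,0],[0,0,0,0,0],[0,0,0,0,0.3],[0,0,0,0,1],[0,0,0,0,1],[0,0,0,0,1],[0,0,0,0,1],[0,0,0,0,1],[0,0,0,0,1]],
])

```text
clock: 17.25
position: [0.505, -0.1686, 0.0384]
ee_rot: [0.001, 0.755, 0.656, 0.0]
contact_force: [-0.1, 1.1, 5.5]
width: 0.0412
gripper_force: 41.0
```

>>> move_arm([
  [[0,0,-0.01,0,1],[0,0,-0.025,0,1],[0,0,-0.04,0,1],[0,0,-0.055,0,1],[0,0,-0.0625,0,1],[0,0,-0.0625,0,1],[0,0,-0.0625,0,1],[0,0,-0.0625,0,1],[0,0,-0.0625,0,1],[0,0,-0.0625,0,1]],
])

```text
clock: 18.25
position: [0.5041, -0.1682, 0.0873]
ee_rot: [-0.0, 0.755, 0.656, -0.0]
contact_force: [0.2, 0.2, -4.0]
width: 0.0408
gripper_force: 41.5
```

>>> move_arm([
  [[0,0,0,0,1],[0,0,0,0,1],[0,0,0,0,1]],
])

```text
clock: 18.55
position: [0.5043, -0.1683, 0.0877]
ee_rot: [-0.0, 0.755, 0.656, -0.0]
contact_force: [-0.3, 0.9, -3.7]
width: 0.0408
gripper_force: 41.5
```

>>> move_arm([
  [[0,0,0,0,1],[0,0,0,0,1],[0,0,0,0,1]],
])

```text
clock: 18.85
position: [0.5043, -0.1683, 0.0878]
ee_rot: [0.0, 0.755, 0.656, -0.0]
contact_force: [0.2, -1.3, -4.8]
width: 0.0409
gripper_force: 41.5
```

>>> move_arm([
  [[0,0,0,0,1],[0,0,0,0,1],[0,0,0,0,1]],
])

```text
clock: 19.15
position: [0.5043, -0.1683, 0.0878]
ee_rot: [0.0, 0.755, 0.656, -0.0]
contact_force: [-0.0, 0.8, -4.2]
width: 0.0409
gripper_force: 41.5
```

The right jar is heaviest at about 4.2 N, against 1.3 N (left) and 2.1 N (middle). I'll raise it and hold.

>>> move_arm([
  [[0,0,-0.015,0,1],[0,0,-0.035,0,1],[0,0,-0.055,0,1],[0,0,-0.075,0,1],[0,0,-0.09,0,1],[0,0,-0.1,0,1],[0,0,-0.1,0,1],[0,0,-0.1,0,1],[0,0,-0.1,0,1],[0,0,-0.1,0,1],[0,0,-0.1,0,1],[0,0,-0.1,0,1]],
])

```text
clock: 20.35
position: [0.5042, -0.1682, 0.1674]
ee_rot: [-0.0, 0.755, 0.656, -0.0]
contact_force: [-0.1, 0.0, -4.8]
width: 0.0408
gripper_force: 41.6
```

```bash
python3 - <<'E'
from h import *
a=manip.get_image("wrist");b=manip.get_image("side")[150:270,200:400]
b=cv2.resize(b,(640,384));cv2.imwrite("pics/end.png",np.vstack([cv2.resize(a,(320,200)),cv2.resize(b,(320,200))])[:,:,::-1])
s=manip.get_state();print(s["position"],s["contact_force"],s["width"])
E
```

```text
[ 0.50427689 -0.16825728  0.16757596] [-0.16703102 -0.5850857  -5.10376313] 0.040704658363581
```

View pics/end.png

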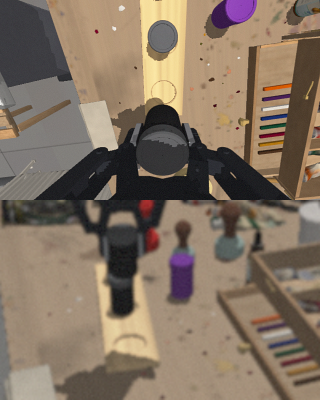

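The final picture shows the right jar held upright above its empty recess (163,92), with the middle jar standing in the rack at (162,37) and the bystanders in view where they were.

```bash
python3 -c "
from rig import manip;print(manip.sign_off())"
```

```text
the job is handed in; nothing more can be done
None
```

I handed in the job with the right-hand jar, the heaviest at about 4.2 N (left 1.3 N, middle 2.1 N), held still and upright about 17 cm above the table, and the other two set back upright in the rack.

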